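Gauge a round bar with radius leaves

TASK

Find out by touch which of the three radius leaves fits the bar lying in the red V blocks: the right one sits down on the bar without rocking and without a gap. Press that leaf gently home on the bar for about a second (some 4 to 8 N, never more than about 15 N on any bar), then let go and leave it sitting upright and snug on the middle of that bar; any leaf that does not fit goes back standing in the rack's groove, and nothing else is disturbed.

Things in the scene. Friction and masses are not known exactly. Their poses are not given: they have to be found in the camera images.
- leaf_small: radius leaf with yellow grip tab: upright steel plate 52 mm wide (y) and 12 mm thick (x), concave arc of radius 12 mm in its lower edge (spanning 55 degrees each side of its crown), the plate's top 17.1 mm above its feet, above it a tab 24 mm wide (y), 12 mm thick (x), 26 mm high, to be pinched across the thickness. Loose, about 45 g. Origin: on the underside, midway between the two feet; z up. It stands in the rack's groove at the start.
- leaf_small_arc (a point): centre of curvature of the yellow leaf's arc, 6.9 mm below the leaf's origin; on the axis of the bar when this leaf truly fits the bar
- leaf_mid: radius leaf with blue grip tab: upright steel plate 52 mm wide (y) and 12 mm thick (x), concave arc of radius 16 mm in its lower edge (spanning 55 degrees each side of its crown), the plate's top 18.8 mm above its feet, above it a tab 24 mm wide (y), 12 mm thick (x), 26 mm high, to be pinched across the thickness. Loose, about 45 g. Origin: on the underside, midway between the two feet; z up. It stands in the rack's groove at the start.
- leaf_mid_arc (a point): centre of curvature of the blue leaf's arc, 9.2 mm below the leaf's origin; on the axis of the bar when this leaf truly fits the bar
- leaf_large: radius leaf with green grip tab: upright steel plate 52 mm wide (y) and 12 mm thick (x), concave arc of radius 20 mm in its lower edge (spanning 55 degrees each side of its crown), the plate's top 20.5 mm above its feet, above it a tab 24 mm wide (y), 12 mm thick (x), 26 mm high, to be pinched across the thickness. Loose, about 45 g. Origin: on the underside, midway between the two feet; z up. It stands in the rack's groove at the start.
- leaf_large_arc (a point): centre of curvature of the green leaf's arc, 11.5 mm below the leaf's origin; on the axis of the bar when this leaf truly fits the bar
- stand: fixed grey base plate 120 x 220 x 12 mm with three pairs of V blocks 70 mm apart along its y, the middle pair red, the others dark. In each pair lies a loose turned bar of about 0.12 kg by its square shanks, axis along the stand's x, 50 mm above the bench; round part 64 mm long. The three bars have radius 12, 16 and 20 mm, in an order that changes and is not told. V blocks stand no higher than 58 mm. Origin: centre of the underside
- axis (a point): middle of the axis of the bar in the red V blocks (50 mm above the bench); x along the bar, y across it, z up. A centred leaf of too large radius stops with its arc centre 4 mm or more below this axis and rocks; one too small perches on its two arc ends, arc centre about 6 mm or more above it; bar and blocks are rigid
- rack: fixed black plate 64 x 220 x 8 mm with two aluminium ribs (8 mm high, 24 mm apart) along its y that form a groove; the three leaves stand in it on the plate, 70 mm apart at y = -70, 0, +70 mm, in an order that changes, their thickness along the rack's x. Origin: centre of the underside, groove along y at x = 0
- bottle_methanol: glass bottle with blue cap, 68 mm wide, 135 mm high, origin under its centre; bystander
- bottle_internal_std: smaller bottle with black cap, 54 mm wide, 100 mm high, origin under its centre; bystander
- tin_septa: round tin with blue lid, 56 mm wide, 28 mm high, origin under its centre; bystander
Mind the look-alikes: they are no part of the job. Leave any orange look-alike of the leaf_mid alone.

How it is judged (in metres and radians):
On the way:
1. the fitting leaf is pressed home on the bar in the red V blocks with at least about 2.5 N (stand load over 8 N) for 0.3 s (contact force between stand and anything else above 8 N and ((y of leaf_small_arc in the frame of axis between -0.0025 and 0.0025 m and z of leaf_small_arc in the frame of axis between -0.0022 and 0.0022 m and x of leaf_small_arc in the frame of axis between -0.015 and 0.015 m and angle between leaf_small's own z axis and vertical below 0.14 rad and angle between the x axis of leaf_small and the x axis of stand, either way round below 0.17 rad) or (y of leaf_mid_arc in the frame of axis between -0.0025 and 0.0025 m and z of leaf_mid_arc in the frame of axis between -0.0022 and 0.0022 m and x of leaf_mid_arc in the frame of axis between -0.015 and 0.015 m and angle between leaf_mid's own z axis and vertical below 0.14 rad and angle between the x axis of leaf_mid and the x axis of stand, either way round below 0.17 rad) or (y of leaf_large_arc in the frame of axis between -0.0025 and 0.0025 m and z of leaf_large_arc in the frame of axis between -0.0022 and 0.0022 m and x of leaf_large_arc in the frame of axis between -0.015 and 0.015 m and angle between leaf_large's own z axis and vertical below 0.14 rad and angle between the x axis of leaf_large and the x axis of stand, either way round below 0.17 rad))), for 0.3 s.
At the end, for the whole second after the job is handed in: one leaf sits released on the red-V-block bar: arc centre within 2.5 mm sideways and 2.2 mm in height of the axis, 15 mm along it, upright within 8 degrees, square within 10; the other two stand in the rack's groove (within 11 mm of its line, 7 degrees); all at rest (((y of leaf_small_arc in the frame of axis between -0.0025 and 0.0025 m and z of leaf_small_arc in the frame of axis between -0.0022 and 0.0022 m and x of leaf_small_arc in the frame of axis between -0.015 and 0.015 m and angle between leaf_small's own z axis and vertical below 0.14 rad and angle between the x axis of leaf_small and the x axis of stand, either way round below 0.17 rad and x of leaf_mid in the frame of rack between -0.011 and 0.011 m and y of leaf_mid in the frame of rack between -0.1 and 0.1 m and z of leaf_mid in the frame of rack between 0.004 and 0.012 m and angle between each of leaf_mid, leaf_large's own z axis and vertical below 0.12 rad and x of leaf_large in the frame of rack between -0.011 and 0.011 m and y of leaf_large in the frame of rack between -0.1 and 0.1 m and z of leaf_large in the frame of rack between 0.004 and 0.012 m) or (y of leaf_mid_arc in the frame of axis between -0.0025 and 0.0025 m and z of leaf_mid_arc in the frame of axis between -0.0022 and 0.0022 m and x of leaf_mid_arc in the frame of axis between -0.015 and 0.015 m and angle between leaf_mid's own z axis and vertical below 0.14 rad and angle between the x axis of leaf_mid and the x axis of stand, either way round below 0.17 rad and x of leaf_small in the frame of rack between -0.011 and 0.011 m and y of leaf_small in the frame of rack between -0.1 and 0.1 m and z of leaf_small in the frame of rack between 0.004 and 0.012 m and angle between each of leaf_small, leaf_large's own z axis and vertical below 0.12 rad and x of leaf_large in the frame of rack between -0.011 and 0.011 m and y of leaf_large in the frame of rack between -0.1 and 0.1 m and z of leaf_large in the frame of rack between 0.004 and 0.012 m) or (y of leaf_large_arc in the frame of axis between -0.0025 and 0.0025 m and z of leaf_large_arc in the frame of axis between -0.0022 and 0.0022 m and x of leaf_large_arc in the frame of axis between -0.015 and 0.015 m and angle between leaf_large's own z axis and vertical below 0.14 rad and angle between the x axis of leaf_large and the x axis of stand, either way round below 0.17 rad and x of leaf_small in the frame of rack between -0.011 and 0.011 m and y of leaf_small in the frame of rack between -0.1 and 0.1 m and z of leaf_small in the frame of rack between 0.004 and 0.012 m and angle between each of leaf_small, leaf_mid's own z axis and vertical below 0.12 rad and x of leaf_mid in the frame of rack between -0.011 and 0.011 m and y of leaf_mid in the frame of rack between -0.1 and 0.1 m and z of leaf_mid in the frame of rack between 0.004 and 0.012 m)) and linear speed of each of leaf_small, leaf_mid, leaf_large below 0.01 m/s); the robot touches nothing.
It fails at once if the leaf is pressed on hard: stand load over 34 N, a downward press of about 21 N (the bars alone read 4 to 5 N, and the V blocks multiply a press by about 1.4) (contact force between stand and anything else above 34 N).
It fails at once if a bottle or the tin is shifted by more than 25 mm (distance of any of bottle_methanol, bottle_internal_std, tin_septa from where it was at the start of the episode above 0.025 m).
It also fails if it takes over 58 s, if anything falls off the work surface, if the arm or the gripper's body presses on something with over 40 N, if the wrist force passes 120 N, or if a joint passes its speed limit or range.

ROBOT

A 6-joint arm with a two-finger parallel gripper is mounted at the origin on the work surface; the furniture and walls round the work are solid. World frame = base frame: x ahead of the robot, y to its left, z up, the work surface at z = 0. Lengths are in mm, angles in rad, forces in N, time in s.
With the tool pointing down it reaches from about 325 to 750 mm from the base axis. Payload 7.6 kg.
Tool frame: the origin (TCP) lies on the centre line of the jaws, within the pads' length; the fingertips stand 25 mm ahead of it and the grasp point (between the pads) lies 6 mm ahead of it (robot.finger_overhang is the z of the fingertips in the tool frame, in mm); z points along the fingers, y is the line along which they close (so a half turn about z gives the same grasp; the last joint's range is limited). The gripper opens to 85 mm and grips with 20 to 120 N. Pads are 22 mm wide; open, the fingers measure 114 mm over their backs; the gripper's body (76 mm by 85 mm) begins 54 mm behind the grasp point. The pads swing forward as they close: fully open they stand 13 mm farther back than shut.
Start: joints at [-1.391, 0.052, 1.401, -0, 1.689, -0.07], TCP at [129.809, -508.717, 256.323] pointing down, gripper open.
Joint ranges: [-2.9, 2.9], [-0.91, 2.17], [0.12, 2.37], [-1.06, 4.2], [0.26, 2.73], [-2.93, 2.93]. Speed limits (rad/s): [2.57, 2.57, 3.01, 3.14, 3.14, 3.14].

INTERFACE

Orientations are given as [roll, pitch, yaw] about the fixed x, y, z axes, in that order (R = Rz(yaw) Ry(pitch) Rx(roll)).
In Python, from rig import robot gives the robot as it stands. The module is installed in compiled form; this text tells all that it offers.
- The arm moves only by the shell command python3 -m handwheel 'ROWS' [OPENING]. ROWS is JSON, a list of rows, each a list of 6 numbers: the shift along the tool's x, y, z in mm, then the turn, a rotation vector about the tool's x, y, z in rad. A call has 1 to 5 rows; each row is the pose to reach, as a shift and turn from the pose commanded when the call began, along the tool's axes at that moment; what a row does not reach only later rows make up. A row lasts 1/12 s, in which the tool goes at most 41.7 mm and 7.16 degrees, less where a joint would pass 70% of its speed; a pose out of reach is approached as far as the arm can. A call with a gripper value outside its range is refused whole. OPENING is the closure, from 0 (fully open) to 1 (shut), set as the call begins (- or left out, the last holds). The fingers move at their own pace and stop on an object; the grip force is fixed at half the most. Time passes only in rows, so rows that repeat a pose let the fingers close. It gives the time, the measured TCP pose, the force, the opening and the grip force at its end, in the units of the state.
- robot.sense(): the state, without advancing time (a new reading comes with each control period).
- robot.camera(name): name is "side" or "top" or "wrist"; returns a dict with "color" (384x512x3 uint8, red, green, blue), "depth" (384x512 float32, mm along the optical axis (not along the pixel's ray), 0 where there is no reading), "fx", "fy", "cx", "cy" (pixels), "k1" (the pictures are not rectified: a ray, as slopes to the right and down, at radius r is drawn at 1 + k1 r^2 times it, then the intrinsics apply), "T" (4x4, takes a point from camera to world coordinates). Camera axes: x right, y down, z forward; pixel columns grow to the right and rows downward; lengths in mm; the calibration is good to about 2 mm. A picture is of the moment at which its call begins.
- robot.close_job(): hands the job in; it is judged then, once.
The state is a dict: "t": time; "joint_pos": joint angles; "joint_vel": joint speeds; "effort": joint torques, N m; "tool_pos": TCP position; "orientation": TCP orientation; "contact_force": force on the tool from outside, world axes, zero at the start; "torque": the same for the moment, N m; "finger_gap": finger opening in mm; "grip_force": force on a finger pad.
Only numpy, scipy, OpenCV 4.12 (cv2) and the standard library are available. Lean on these libraries where they do the work, as an engineer would, in place of code of your own. Each camera call takes 0.05 s, during which the arm holds its last target. There are 200 camera calls.

## Working session

There is one attempt and no reset: what is moved stays moved. The work goes in short steps, Python scripts to look and compute and a shell command to move; the robot and the scene stay as the last step left them, time stands still between calls to the robot, and variables do not carry over. Pictures are saved under pics/ and viewed, at most 10 in all, crops included, and the job is handed in when it is done.

```bash
mkdir -p pics
python3 - <<'E'
from rig import robot
import cv2,numpy as np
s=robot.sense();print({k:np.round(v,3).tolist() for k,v in s.items()})
ims=[]
for n in("top","side"):
    c=robot.camera(n);np.savez("pics/%s0.npz"%n,**c)
    print(n,c["fx"],c["fy"],c["cx"],c["cy"],c["k1"],np.round(c["T"],3).tolist())
    cv2.imwrite("pics/%s0.png"%n,cv2.resize(c["color"][:,:,::-1],(768,576)))
E
```

```text
{'t': 0.0, 'joint_pos': [-1.391, 0.053, 1.402, 0.0, 1.689, -0.07], 'joint_vel': [-0.001, -0.0, 0.002, -0.002, 0.0, -0.0], 'effort': [0.001, -38.166, -36.019, 0.0, 0.006, 0.0], 'tool_pos': [129.777, -508.43, 255.453], 'orientation': [-3.14, -0.0, 0.25], 'contact_force': [-0.414, 0.154, 0.051], 'torque': [0.035, -0.044, -0.024], 'grip_force': 0.0, 'finger_gap': 85.267}
top 350.9885509114189 350.9885509114189 256.6199313108554 194.08584134980106 0.028989578374271973 [[-0.015, -0.996, 0.092, 516.139], [-1.0, 0.015, 0.001, -24.832], [-0.002, -0.092, -0.996, 927.448], [0.0, 0.0, 0.0, 1.0]]
side 413.29942670955114 413.29942670955114 243.490247808318 195.05891343209413 0.05272390478072938 [[-0.707, -0.444, 0.55, 66.543], [-0.707, 0.428, -0.563, 531.129], [0.015, -0.787, -0.617, 671.37], [0.0, 0.0, 0.0, 1.0]]
```

View pics/top0.png

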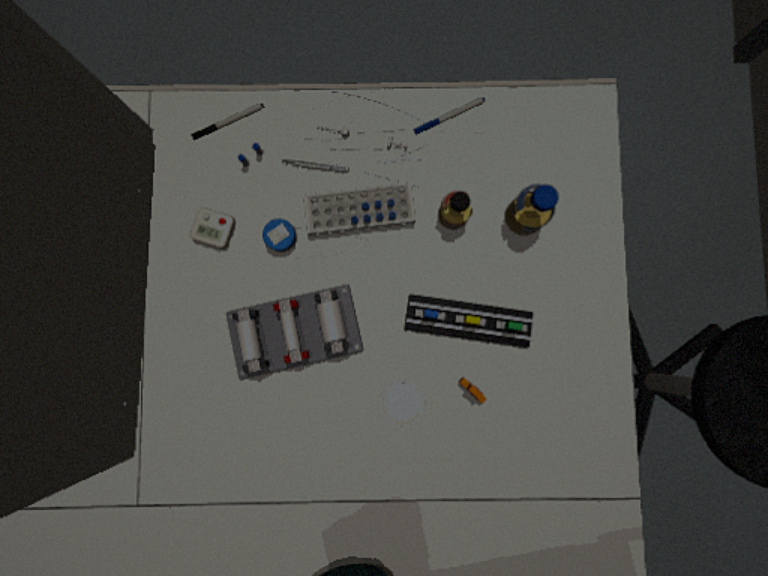

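View pics/side0.png

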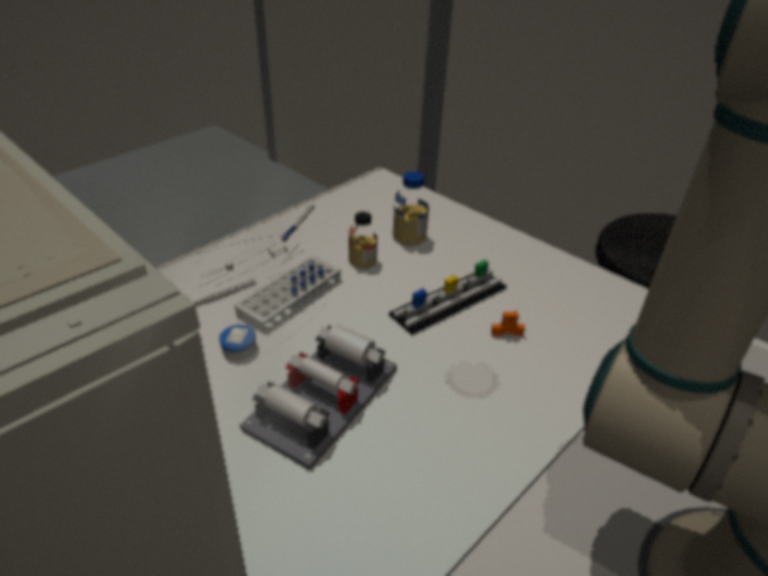

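Both views show the stand, with its red-block bar at about (292,330) in the top picture. That bar looks the thinnest of the three. The rack is at (468,320), with its tabs blue, yellow and green from left to right. The orange decoy is at (472,390). Next I measure these.

```bash
cat > h.py <<'E'
import numpy as np,cv2
from scipy.spatial.transform import Rotation as R
def rays(c,uv):
    K=np.array([[c["fx"],0,c["cx"]],[0,c["fy"],c["cy"]],[0,0,1]],float)
    # model d=u*(1+k1 r^2) is OpenCV's
    p=cv2.undistortPoints(np.asarray(uv,float).reshape(-1,1,2),K,np.array([float(c["k1"]),0,0,0]))[:,0]
    T=c["T"];return T[:3,3],np.c_[p,np.ones(len(p))]@T[:3,:3].T
def onz(c,uv,z):
    o,d=rays(c,uv);return (o+d*((z-o[2])/d[:,2])[:,None])[:,:2]
def hsv(c): return cv2.cvtColor(np.ascontiguousarray(c["color"]),cv2.COLOR_RGB2HSV)
def blobs(m,amin=15):
    n,l,s,ce=cv2.connectedComponentsWithStats(m.astype(np.uint8))
    return [(s[i,4],ce[i],np.argwhere(l==i)[:,::-1]) for i in range(1,n) if s[i,4]>=amin]
def rng(h,lo,hi): return cv2.inRange(h,lo,hi)>0
E
python3 - <<'E'
from h import *
for n in("top","side"):
    c=dict(np.load("pics/%s0.npz"%n));H=hsv(c)
    for k,lo,hi in(("yellow",(22,120,60),(35,255,255)),("blue",(100,150,60),(125,255,255)),("green",(45,120,40),(80,255,255)),("red",(0,150,50),(4,255,255)),("red2",(172,150,50),(180,255,255))):
        for a,ce,p in blobs(rng(H,lo,hi),12):
            r=cv2.minAreaRect(onz(c,p,51).astype(np.float32))
            print(n,k,a,ce.round(1),onz(c,[ce],51).round(1),np.round(r[1],1),round(r[2],1))
c=dict(np.load("pics/top0.npz"))
g=cv2.resize(c["color"][175:260,140:360,::-1],None,fx=3.6,fy=3.6,interpolation=cv2.INTER_CUBIC)
cv2.imwrite("pics/crop0.png",np.clip(g*1.5,0,255))
E
```

```text
top yellow 114 [355.5 143.7] [[ 721.4 -276.7]] [56.2 30.6] 71.4
top yellow 12 [297.8 140.6] [[ 731.9 -130.9]] [ 7.  10.8] 55.5
top yellow 26 [310.7 142.3] [[ 726.8 -163.6]] [ 7.7 23.7] 55.4
top yellow 16 [301.6 145.8] [[ 718.4 -140.4]] [19.9  9.1] 77.5
top yellow 48 [314.9 212.8] [[ 548. -169.]] [22.4 12.7] 77.8
top blue 180 [363.6 130.6] [[ 754.8 -298.4]] [37.6 36.5] 42.7
top blue 202 [185.4 156.3] [[695.7 154.4]] [50.8 50.1] 45.0
top blue 44 [287.  208.6] [[559.5 -99.7]] [20.  12.4] 88.6
top green 44 [343.  216.7] [[ 537.2 -238.5]] [19.8 12.3] 87.7
top red 14 [195.4 202.1] [[579.3 128.9]] [10.1  7.5] 0.1
top red 14 [183.7 204.1] [[574.5 158.2]] [10.   7.5] 0.2
top red 17 [202.5 236.2] [[494.2 111.2]] [ 7.4 12.3] 90.0
top red 15 [190.8 238.8] [[488.3 140.2]] [9.9 7.4] 0.2
side yellow 172 [273.1 147.7] [[ 716.3 -251.1]] [ 47.2 129.4] 37.6
side yellow 53 [240.6 161.6] [[ 729.8 -134. ]] [28.  49.3] 5.6
side yellow 15 [236.1 171.5] [[704.4 -92.5]] [ 7.9 27.4] 45.9
side yellow 79 [300.3 189.1] [[ 539.1 -154.2]] [19.2 48.4] 29.0
side blue 66 [275.5 117.4] [[ 833.8 -394.2]] [37. 34.] 46.4
side blue 19 [279.3 195.7] [[557.7 -96.3]] [19.8  8.9] 77.4
side blue 41 [150.7 227.5] [[679.8 193. ]] [14.8 38.5] 75.0
side green 49 [320.6 178.9] [[ 530.2 -225.6]] [14.2 39.4] 31.0
side red 15 [199.1 251.5] [[550.  164.4]] [10.3 12.6] 21.6
side red 92 [229.8 266.5] [[475.9 147.2]] [24.2 39.4] 45.7[ WARN:0@0.656] global loadsave.cpp:1063 imwrite_ Unsupported depth image for selected encoder is fallbacked to CV_8U.
```

View pics/crop0.png

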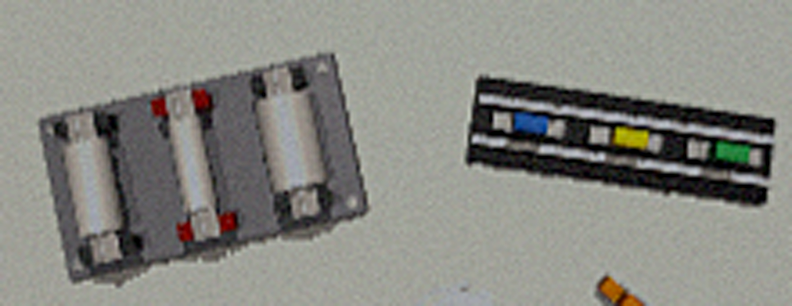

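The red-block bar looks about 12 mm in radius, so yellow is the likely fit; touch will confirm it. I'll move above the yellow leaf.

```bash
cat > need.py <<'E'
import sys
from h import *
from rig import robot
s=robot.sense();x,y,z,yaw=map(float,sys.argv[1:5])
A=R.from_euler("xyz",s["orientation"]);B=R.from_euler("xyz",[np.pi,0,yaw])
print("pose",np.round(s["tool_pos"],1),np.round(s["orientation"],3),"F",np.round(s["contact_force"],1),"t",round(s["t"],2),"gap",round(s["finger_gap"],1))
print("need",A.inv().apply(np.array([x,y,z])-s["tool_pos"]).round(1),(A.inv()*B).as_rotvec().round(3))
E
python3 -m handwheel '[[490,-226,0,0,0,-1.16],[490,-226,0,0,0,-1.16],[490,-226,0,0,0,-1.16],[490,-226,0,0,0,-1.16],[490,-226,0,0,0,-1.16]]' 0; python3 need.py 540 -169 215 1.41
```

```text
t: 0.52
tool_pos: [292.5, -375.8, 256.0]
orientation: [-3.141, -0.0, 0.88]
contact_force: [0.5, -1.3, -0.5]
finger_gap: 85.6
grip_force: 0.0
pose [ 292.5 -375.8  256. ] [-3.141 -0.     0.88 ] F [ 0.5 -1.3 -0.5] t 0.52 gap 85.6
need [317.1  59.1  41. ] [-0.   -0.   -0.53]
```

```bash
python3 -m handwheel '[[317,59,41,0,0,-0.53],[317,59,41,0,0,-0.53],[317,59,41,0,0,-0.53],[317,59,41,0,0,-0.53],[317,59,41,0,0,-0.53]]'; python3 need.py 540 -169 215 1.41
```

```text
t: 0.93
tool_pos: [452.0, -243.9, 229.5]
orientation: [-3.141, 0.0, 1.411]
contact_force: [0.1, -0.7, -0.2]
finger_gap: 85.7
grip_force: 0.0
pose [ 452.  -243.9  229.5] [-3.141  0.     1.411] F [ 0.1 -0.7 -0.2] t 0.93 gap 85.7
need [88.  75.  14.5] [-0.     0.     0.001]
```

```bash
python3 -m handwheel '[[88,75,14,0,0,0],[88,75,14,0,0,0],[88,75,14,0,0,0],[88,75,14,0,0,0],[88,75,14,0,0,0]]'
python3 - <<'E'
from h import *
from rig import robot
c=robot.camera("wrist");np.savez("pics/w1.npz",**c)
s=robot.sense()
A=np.eye(4);A[:3,:3]=R.from_euler("xyz",s["orientation"]).as_matrix();A[:3,3]=s["tool_pos"]
print(s["tool_pos"],"cam in tool",(np.linalg.inv(A)@c["T"]).round(3).tolist(),c["fx"],c["k1"])
H=hsv(c)
for k,lo,hi in(("yellow",(22,120,60),(35,255,255)),("blue",(100,150,60),(125,255,255)),("green",(45,120,40),(80,255,255))):
    for a,ce,p in blobs(rng(H,lo,hi),40):
        r=cv2.minAreaRect(onz(c,p,51).astype(np.float32)); print(k,a,ce.round(1),np.round(r,1) if 0 else r)
cv2.imwrite("pics/w1.png",c["color"][:,:,::-1])
E
```

```text
t: 1.35
tool_pos: [539.8, -170.0, 214.7]
orientation: [-3.139, -0.0, 1.408]
contact_force: [0.0, -0.4, 0.8]
finger_gap: 85.4
grip_force: 0.0
[ 539.19462182 -171.09081427  215.32971468] cam in tool [[0.002, -0.956, -0.293, 75.962], [1.0, 0.002, 0.0, 0.772], [0.0, -0.293, 0.956, -116.752], [0.0, 0.0, 0.0, 1.0]] 264.7278763087878 -0.060075272477345835
yellow 990 [432.8 133.1] ((734.1310424804688, -145.22694396972656), (47.75026321411133, 40.3173713684082), 73.12847900390625)
yellow 264 [266.9 178.4] ((550.9466552734375, -165.78164672851562), (26.975858688354492, 11.063488960266113), 80.92532348632812)
yellow 764 [430.7 245. ] ((733.1897583007812, -279.3226318359375), (49.98896789550781, 63.74634552001953), 39.31190490722656)
blue 62 [420.9   4.8] ((723.0758056640625, -20.307891845703125), (8.868646621704102, 10.21452522277832), 84.11395263671875)
blue 60 [444.1  22.2] ((746.4732055664062, -38.44279479980469), (10.096169471740723, 9.383658409118652), 88.32662963867188)
blue 63 [423.9  26.7] ((725.4891357421875, -40.171531677246094), (9.958333015441895, 9.845373153686523), 36.87602615356445)
blue 241 [267.8 114.6] ((561.6767578125, -99.7627182006836), (22.785722732543945, 11.338628768920898), 80.7343521118164)
blue 903 [483.5 279.2] ((810.9104614257812, -345.9263000488281), (50.421836853027344, 50.52217102050781), 8.813735008239746)
green 160 [267.  239.4] ((539.642578125, -239.1281280517578), (22.221277236938477, 9.498802185058594), 81.01625061035156)
```

View pics/w1.png

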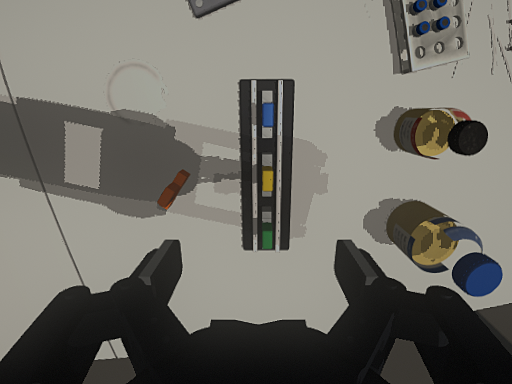

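The wrist view shows the rack at columns 240–290, the yellow tab at (267,178) between blue and green, and the fingers symmetric about column 258. Yellow comes out at about (550.5, −169.5).

```bash
python3 need.py 550.5 -169.5 45 1.413
```

```text
pose [ 539.2 -171.1  215.3] [-3.14   0.     1.406] F [-0.1 -0.4 -0.7] t 1.4 gap 85.5
need [  3.5  11.2 170.3] [-0.002  0.    -0.007]
```

```bash
python3 -m handwheel '[[3,11,40,0,0,-0.005],[3,11,81,0,0,-0.005],[3,11,120,0,0,-0.005],[3,11,150,0,0,-0.005],[3,11,170,0,0,-0.005]]' && python3 -m handwheel '[[0,0,0,0,0,0],[0,0,0,0,0,0],[0,0,0,0,0,0],[0,0,0,0,0,0],[0,0,0,0,0,0]]' 1 && python3 -m handwheel '[[0,0,0,0,0,0],[0,0,0,0,0,0],[0,0,0,0,0,0]]'
```

```text
t: 1.82
tool_pos: [548.0, -171.0, 42.4]
orientation: [-3.137, -0.001, 1.408]
contact_force: [-0.4, -0.0, 0.5]
finger_gap: 85.3
grip_force: 0.0
t: 2.23
tool_pos: [551.7, -170.8, 48.3]
orientation: [3.138, 0.001, 1.41]
contact_force: [-0.9, -0.8, 0.2]
finger_gap: 25.8
grip_force: 0.0
t: 2.48
tool_pos: [551.5, -170.6, 47.6]
orientation: [3.139, 0.001, 1.41]
contact_force: [-1.2, 0.0, 6.4]
finger_gap: 11.0
grip_force: 59.1
```

```bash
python3 -m handwheel '[[0,0,-20,0,0,0],[0,0,-60,0,0,0],[0,0,-100,0,0,0],[0,0,-130,0,0,0],[0,0,-130,0,0,0]]' && python3 need.py 534 125 178 1.764
python3 - <<'E'
from h import *
c=dict(np.load("pics/top0.npz"));H=hsv(c)
P=[onz(c,[ce],58)[0] for a,ce,p in blobs(rng(H,(0,150,50),(4,255,255)),12)]
print(np.round(P,1),np.mean(P,0))
E
```

```text
t: 2.9
tool_pos: [553.3, -171.1, 184.5]
orientation: [3.129, 0.003, 1.41]
contact_force: [1.4, -0.5, 0.0]
finger_gap: 11.3
grip_force: 58.5
pose [ 553.3 -171.1  184.5] [3.129e+00 3.000e-03 1.410e+00] F [ 1.4 -0.5  0. ] t 2.9 gap 11.3
need [289.2 -66.6   4.9] [ 0.012  0.005 -0.354]
[[578.8 127.7]
 [574.1 156.7]
 [494.3 110.1]
 [488.5 138.9]] [533.93632765 133.35716208]
```

```bash
python3 -m handwheel '[[298,-66,5,0,0,-0.354],[298,-66,5,0,0,-0.354],[298,-66,5,0,0,-0.354],[298,-66,5,0,0,-0.354],[298,-66,5,0,0,-0.354]]' && python3 need.py 534 133.4 178 1.764
```

```text
t: 3.32
tool_pos: [538.2, 39.6, 172.3]
orientation: [-3.141, 0.0, 1.764]
contact_force: [0.4, 0.6, 0.0]
finger_gap: 10.9
grip_force: 58.5
pose [538.2  39.6 172.3] [-3.141  0.     1.764] F [0.4 0.6 0. ] t 3.32 gap 10.9
need [92.8 13.9 -5.7] [-0.  0. -0.]
```

```bash
python3 -m handwheel '[[40,0,0,0,0,0],[80,3,0,0,0,0],[98,5,0,0,0,0],[98,5,0,0,0,0],[98,5,0,0,0,0]]' && python3 need.py 534 133.4 178 1.764
```

```text
t: 3.73
tool_pos: [524.6, 135.6, 172.3]
orientation: [-3.141, 0.0, 1.766]
contact_force: [-0.1, -0.4, -0.7]
finger_gap: 11.1
grip_force: 58.5
pose [524.6 135.6 172.3] [-3.141  0.     1.766] F [-0.1 -0.4 -0.7] t 3.73 gap 11.1
need [-4.   8.7 -5.7] [-0.     0.     0.002]
```

Run:
```python
from h import *
from rig import robot
c=robot.camera("wrist");s=robot.sense()
A=np.eye(4);A[:3,:3]=R.from_euler("xyz",s["orientation"]).as_matrix();A[:3,3]=s["tool_pos"]
np.savez("pics/w2.npz",A=A,**c)
H=hsv(c);Ai=np.linalg.inv(A)
print(s["tool_pos"],s["orientation"])
for k,lo,hi in(("yellow",(22,120,60),(35,255,255)),("red",(0,150,50),(5,255,255))):
    for a,ce,p in blobs(rng(H,lo,hi),40):
        print(k,a,ce.round(1),p.min(0),p.max(0),onz(c,[ce],58).round(1))
cv2.imwrite("pics/w2.png",cv2.resize(c["color"][40:300,100:420,::-1],(800,600)*0+(800,650)) if 0 else c["color"][:,:,::-1])
```

```text
[524.86808359 134.64326122 172.29025951] [-3.14114020e+00  5.56330409e-04  1.76434614e+00]
yellow 1320 [257.6 254.6] [246 225] [269 284] [[536.5  77. ]]
red 94 [479.5 108.6] [475 103] [484 114] [[699.8 253.1]]
red 68 [222.6 181.4] [217 177] [229 184] [[491.  144.1]]
red 134 [316.8 181.1] [311 176] [323 186] [[574.5 161. ]]
red 106 [315.4 209.9] [310 206] [321 214] [[580.4 133.8]]
red 96 [224.6 211.4] [219 208] [231 215] [[497.4 115.8]]
```

View pics/w2.png

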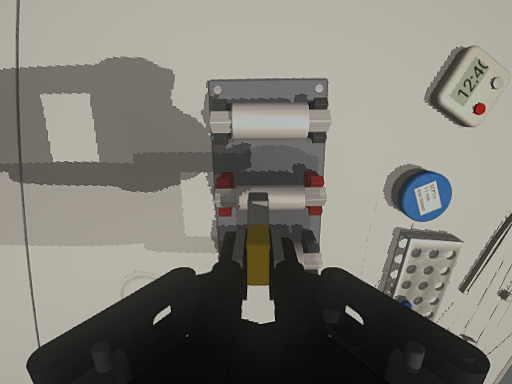

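The wrist view shows the carried yellow leaf at column 258 with its plate at rows 193–225. The thin bar lies behind it at rows of about 185–208, with the red block tops at its ends. Now I measure the bar's silhouette in both cameras, and the leaf in the tool frame.

Run:
```python
from h import *
c=dict(np.load("pics/w2.npz"));A=c["A"]
g=cv2.cvtColor(np.ascontiguousarray(c["color"]),cv2.COLOR_RGB2GRAY).astype(int)
for col in (240,278,286,294): print(col,g[178:216,col])
print("leaf col 257 rows 185-230",g[185:230,257])
print("H/S row",c["color"][190:228:3,257].tolist())
t=dict(np.load("pics/top0.npz"));T=cv2.cvtColor(np.ascontiguousarray(t["color"]),cv2.COLOR_RGB2GRAY).astype(int)
for row in (213,217,221,225): print(row,"cols180-206",T[row,180:206])
```

```text
240 [ 55  55  55  54  54  55  53  58  78  81  85  88  89  88  88  88  92 124
 133 169 165 164 162 166 164 158 153 138 141 136 134 115  89  87  87  88
  88  88]
278 [ 55  56  55  56  55  53  55  71  81  95 107 114 117 124 132 135 140 152
 165 170 174 172 174 176 170 159 150 151 150 141 128 108  84  87  89  89
  89  89]
286 [ 55  55  54  55  55  54  56  79  84  95 106 112 116 123 131 135 141 152
 163 168 174 175 176 177 171 160 152 151 150 140 127 107  87  89  90  90
  90  89]
294 [ 56  57  56  56  57  55  55  75  85  95 105 112 114 123 130 133 139 152
 162 167 172 174 178 179 172 162 154 153 150 139 127 102  88  91  91  91
  90  91]
leaf col 257 rows 185-230 [ 66  83  96 109 117 125 129  88  47  53  55  55  55  54  52  64 111 134
 131  96  62  68  69  70  70  69  67  68  69  69  68  68  68  68  67  69
  68  69  67  65  61  61  60  62  62]
H/S row [[129, 124, 117], [48, 47, 45], [57, 55, 53], [53, 52, 49], [136, 134, 127], [63, 62, 58], [71, 70, 66], [69, 66, 64], [71, 69, 66], [69, 68, 64], [69, 69, 65], [68, 67, 65], [74, 62, 25]]
213 cols180-206 [ 64  57  64  63  66  48  42  69  88 103 106 112 108 107  95  83  44  53
  52  54  57  67  57  63  57  63]
217 cols180-206 [ 59  57  59  64  63  62  59  52  74  96 105 109 111 107 106  94  83  33
  57  53  52  57  62  65  60  62]
221 cols180-206 [ 65  62  60  61  63  59  65  58  41  78  95 111 112 108 110 102  89  81
  20  53  51  50  64  67  67  63]
225 cols180-206 [ 59  56  61  63  56  58  63  56  60  42  85 101 110 107 107 108  99  85
  70  21  50  51  52  65  71  65]
```

Run:
```python
from h import *
c=dict(np.load("pics/w2.npz"));A=c["A"];W=np.linalg.inv(A)@c["T"]
ct=dict(c);ct["T"]=W          # camera in tool frame
for zt,row,dx,n in((39.3,192.3,26,"plate bottom corner"),(22.2,203.8,26,"plate top corner"),(22.2,200.5,26,"plate top corner alt"),(22.2,224.5,12,"tab base")):
    print(n,"leaf centre tool x:",(onz(ct,[[257,row]],zt)[0]-[dx,0]).round(2))
def axis(cc,p1,p2,z):
    o,d=rays(cc,[p1,p2]);d/=np.linalg.norm(d,axis=1)[:,None];m=d.sum(0)
    ang=np.arccos(d[0]@d[1]);P=o+m*((z-o[2])/m[2])
    return P[:2],np.linalg.norm(P-o)*np.sin(ang/2)
for col in(240,278,294):
    P,r=axis(c,[col,184.5],[col,209.6],50);print("wrist bar axis world",P.round(1),"r",r.round(1), "tool",(np.linalg.inv(A)@[*P,50,1])[:3].round(2))
t=dict(np.load("pics/top0.npz"))
for row,a,b in((213,186.6,195.5),(217,187.6,196.5),(221,188.5,197.5),(225,189.5,198.4)):
    P,r=axis(t,[a,row],[b,row],50);print("top",P.round(1),r.round(1))
```

```text
plate bottom corner leaf centre tool x: [ 2.34 -0.11]
plate top corner leaf centre tool x: [ 0.8  -0.07]
plate top corner alt leaf centre tool x: [ 2.75 -0.07]
tab base leaf centre tool x: [ 2.25 -0.06]
wrist bar axis world [509.  129.9] r 11.9 tool [ -1.52 -16.45 122.3 ]
wrist bar axis world [544.4 136.9] r 11.9 tool [ -1.45  19.7  122.28]
wrist bar axis world [559.4 139.9] r 11.9 tool [ -1.42  34.94 122.28]
top [552.2 140. ] 10.9
top [542.2 137.4] 10.9
top [532.2 135.1] 11.0
top [522.2 132.7] 10.9
```

The bar's radius measures 11.9 mm, which points to the yellow leaf. The leaf's centre is at tool x +2.4 and the bar is at −1.45, so I shift −4 in x and +9.5 in y, then come down close.

```bash
python3 -m handwheel '[[-4,9.5,20,0,0,0],[-4,9.5,50,0,0,0],[-4,9.5,64,0,0,0],[-4,9.5,64,0,0,0],[-4,9.5,64,0,0,0]]'
python3 - <<'E'
from h import *
from rig import robot
c=robot.camera("wrist");s=robot.sense()
A=np.eye(4);A[:3,:3]=R.from_euler("xyz",s["orientation"]).as_matrix();A[:3,3]=s["tool_pos"]
np.savez("pics/w3.npz",A=A,**c)
print(s["tool_pos"].round(1) if hasattr(s["tool_pos"],"round") else s["tool_pos"],np.round(s["contact_force"],2))
cv2.imwrite("pics/w3.png",cv2.resize(c["color"][120:290,150:370,::-1],(770,595),interpolation=cv2.INTER_CUBIC))
E
```

```text
t: 4.2
tool_pos: [534.9, 131.5, 108.2]
orientation: [-3.14, 0.0, 1.762]
contact_force: [-0.3, -0.7, -0.6]
finger_gap: 11.1
grip_force: 58.6
[535.7 131.9 109.6] [ 0.41 -0.14 -0.72]
```

View pics/w3.png

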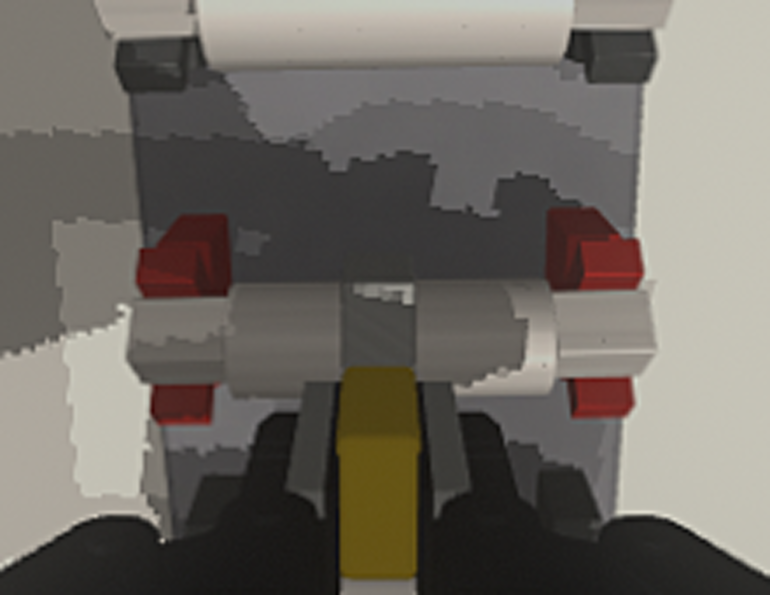

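The crop shows the leaf's plate, at columns 340–415 of the crop, centred over the bar (rows 283–397), with the red blocks at its ends. I'll check the sideways offset again from here.

Run:
```python
from h import *
c=dict(np.load("pics/w3.npz"));A=c["A"];ct=dict(c);ct["T"]=np.linalg.inv(A)@c["T"]
g=cv2.cvtColor(np.ascontiguousarray(c["color"]),cv2.COLOR_RGB2GRAY).astype(int)
print(g[196:238,225]);print(g[196:238,295]);print(g[194:232,257])
h=A[2,3]-50
for col,a,b in((225,200.7,233.4),(295,200.7,232.9)):
    o,d=rays(ct,[[col,a],[col,b]]);d/=np.linalg.norm(d,axis=1)[:,None];m=d.sum(0);P=o+m*((h-o[2])/m[2]);print("bar tool",P.round(2),"r",np.linalg.norm(P-o)*np.sin(np.arccos(d[0]@d[1])/2))
```

```text
[ 56  57  55  55  59  81  78  83  87  89  92  94  95  93  94  97  96  97
  97 101 103 103 102 100 100  97  97  96  96  95  93  90  89  90  88  84
  77  80 112 108 107 110]
[ 58  59  58  63  79  84  92  95  92  84  86  87  87  91  94  95  94  96
  96 101 102 100  99  99  98  98  99  97  92 101 144 167 166 161 154 141
 125  92  94  95  94  95]
[ 56  57  56  57  57  53  68 119 129 130 127  63  69  71  73  73  72  71
  72  74  73  72  70  71  70  72  72  74  74  71  69  63  64  64  64  64
  64  65]
bar tool [  2.89 -23.89  59.57] r 11.624471447528743
bar tool [ 3.1  26.11 59.57] r 11.4402760734098
```

```bash
python3 -m handwheel '[[0.5,0,5,0,0,0],[0.5,0,9,0,0,0],[0.5,0,10,0,0,0],[0.5,0,10,0,0,0]]' && python3 -m handwheel '[[0,0,1,0,0,0],[0,0,1,0,0,0]]' && python3 need.py 535 132 96 1.764
```

```text
t: 4.58
tool_pos: [534.9, 133.3, 98.6]
orientation: [-3.142, 0.0, 1.764]
contact_force: [0.6, 0.0, -1.0]
finger_gap: 11.5
grip_force: 58.6
t: 4.75
tool_pos: [535.0, 133.3, 97.7]
orientation: [3.141, 0.0, 1.764]
contact_force: [-0.7, 0.1, -1.1]
finger_gap: 10.9
grip_force: 58.6
pose [535.  133.3  97.7] [3.141 0.    1.764] F [-0.7  0.1 -1.1] t 4.75 gap 10.9
need [-1.3 -0.2  1.7] [ 0.  0. -0.]
```

```bash
python3 -m handwheel '[[0,0,0.5,0,0,0],[0,0,0.5,0,0,0]]' && python3 -m handwheel '[[0,0,0.5,0,0,0],[0,0,0.5,0,0,0]]'
```

```text
t: 4.92
tool_pos: [535.0, 133.3, 97.1]
orientation: [3.141, 0.0, 1.764]
contact_force: [0.6, -0.7, -0.7]
finger_gap: 11.0
grip_force: 58.6
t: 5.08
tool_pos: [535.0, 133.3, 96.6]
orientation: [3.142, 0.0, 1.764]
contact_force: [0.1, 0.5, -0.7]
finger_gap: 11.2
grip_force: 58.6
```

```bash
python3 -m handwheel '[[0,0,0.4,0,0,0],[0,0,0.4,0,0,0]]' && python3 -m handwheel '[[0,0,0.4,0,0,0],[0,0,0.4,0,0,0]]'
```

```text
t: 5.25
tool_pos: [535.0, 133.5, 96.4]
orientation: [3.141, -0.0, 1.764]
contact_force: [1.0, 0.8, 0.9]
finger_gap: 11.1
grip_force: 58.7
t: 5.42
tool_pos: [535.1, 133.5, 96.3]
orientation: [3.141, -0.0, 1.764]
contact_force: [-1.3, 1.0, 4.3]
finger_gap: 11.1
grip_force: 59.2
```

Contact came at TCP z ≈ 96.4, and a true fit predicts 96.2. A leaf that was too small would have perched about 6 mm higher. I'll hold the press for a second.

```bash
python3 -m handwheel '[[0,0,0.1,0,0,0],[0,0,0.1,0,0,0],[0,0,0.1,0,0,0],[0,0,0.1,0,0,0],[0,0,0.1,0,0,0]]' && python3 -m handwheel '[[0,0,0,0,0,0],[0,0,0,0,0,0],[0,0,0,0,0,0],[0,0,0,0,0,0],[0,0,0,0,0,0]]' && python3 -m handwheel '[[0,0,0,0,0,0],[0,0,0,0,0,0],[0,0,0,0,0,0],[0,0,0,0,0,0],[0,0,0,0,0,0]]'
```

```text
t: 5.83
tool_pos: [535.1, 133.5, 96.3]
orientation: [3.141, -0.0, 1.764]
contact_force: [-1.9, 0.8, 4.8]
finger_gap: 10.9
grip_force: 59.3
t: 6.25
tool_pos: [535.1, 133.5, 96.3]
orientation: [3.141, -0.0, 1.764]
contact_force: [-1.6, 1.5, 4.8]
finger_gap: 11.0
grip_force: 59.3
t: 6.67
tool_pos: [535.1, 133.5, 96.3]
orientation: [3.141, -0.0, 1.764]
contact_force: [-1.8, 1.6, 4.9]
finger_gap: 10.7
grip_force: 59.3
```

```bash
python3 -m handwheel '[[0.1,0,-0.4,0,0,0],[0.1,0,-0.4,0,0,0],[0.1,0,-0.4,0,0,0]]' && python3 -m handwheel '[[0,0,0,0,0,0],[0,0,0,0,0,0],[0,0,0,0,0,0],[0,0,0,0,0,0],[0,0,0,0,0,0]]' 0 && python3 -m handwheel '[[0,0,-15,0,0,0],[0,0,-50,0,0,0],[0,0,-90,0,0,0],[0,0,-120,0,0,0],[0,0,-120,0,0,0]]'
python3 - <<'E'
from h import *
from rig import robot
c=robot.camera("wrist");s=robot.sense()
A=np.eye(4);A[:3,:3]=R.from_euler("xyz",s["orientation"]).as_matrix();A[:3,3]=s["tool_pos"]
np.savez("pics/w4.npz",A=A,**c);d=robot.camera("side")
im=cv2.resize(c["color"][110:300,150:370,::-1],(440,380),interpolation=cv2.INTER_CUBIC)
i2=cv2.resize(d["color"][200:320,150:265,::-1],(360,380),interpolation=cv2.INTER_CUBIC)
cv2.imwrite("pics/w4.png",np.hstack([im,i2]))
E
```

```text
t: 6.92
tool_pos: [535.1, 133.5, 96.3]
orientation: [3.141, -0.0, 1.764]
contact_force: [-0.0, 1.4, 3.6]
finger_gap: 11.1
grip_force: 59.0
t: 7.33
tool_pos: [534.8, 133.3, 95.8]
orientation: [-3.141, 0.0, 1.764]
contact_force: [-0.1, -1.1, -0.1]
finger_gap: 70.9
grip_force: 0.0
t: 7.75
tool_pos: [537.3, 133.8, 224.1]
orientation: [3.129, 0.0, 1.764]
contact_force: [0.4, -0.1, 1.0]
finger_gap: 85.3
grip_force: 0.0
```

View pics/w4.png

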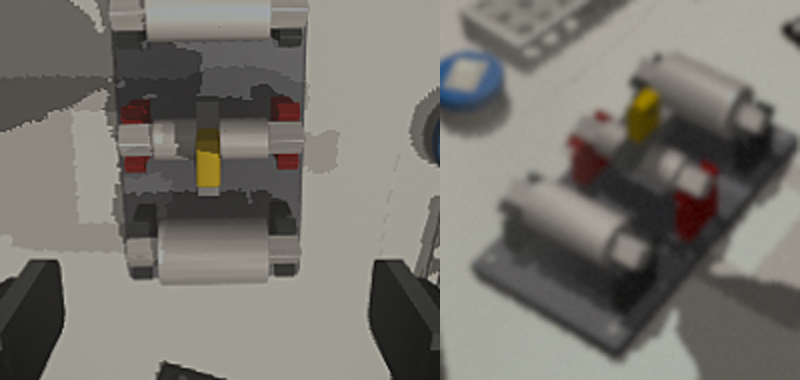

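The leaf sits released on the thin bar, with its yellow tab at (207,155) in the left part. The side view (645,112) shows it upright. I'll do a numeric check of its tilt and of the bystanders.

Run:
```python
from h import *
from rig import robot
c=dict(np.load("pics/w4.npz"))
H=hsv(c)
b=max((x for x in blobs(rng(H,(20,120,30),(35,255,255)),40) if 150<x[1][0]<370),key=lambda x:x[0])
Y=b[2];print("wrist yellow rows",Y.min(0),Y.max(0),b[1])
u=np.array([-np.sin(.195),np.cos(.195)]);bar=np.array([534.,135.3])
g=c["color"].astype(int)
print("col profile",[(r,g[r,int(b[1][0])].tolist()) for r in range(156,210,2)])
s=lambda uv,z:round(float((onz(c,[uv],z)[0]-bar)@u),1)
m=b[1][0];print("tab base +y edge across-bar (expect 12):",s([m,Y[:,1].min()-.5],74))
print("tab top -y edge (expect -12):",s([m,Y[:,1].max()+.5],100))
t=robot.camera("top");
for a,ce,p in blobs(rng(hsv(t),(20,120,50),(35,255,255)),12):
    P=onz(t,[ce],97)[0]
    if P[1]>50: print("top yellow",a,P.round(1),"across",round(float((P-bar)@u),1))
```

```text
wrist yellow rows [248 174] [259 203] [253.54755043 188.67723343]
col profile [(156, [82, 80, 80]), (158, [44, 43, 39]), (160, [49, 48, 45]), (162, [62, 61, 58]), (164, [63, 61, 58]), (166, [62, 60, 57]), (168, [63, 62, 58]), (170, [61, 60, 56]), (172, [62, 62, 60]), (174, [65, 56, 28]), (176, [65, 55, 22]), (178, [66, 56, 24]), (180, [78, 65, 25]), (182, [85, 70, 24]), (184, [81, 68, 26]), (186, [166, 137, 34]), (188, [153, 129, 33]), (190, [154, 128, 33]), (192, [155, 129, 34]), (194, [154, 129, 33]), (196, [155, 129, 34]), (198, [155, 129, 33]), (200, [154, 128, 32]), (202, [153, 128, 31]), (204, [109, 110, 114]), (206, [112, 110, 105]), (208, [45, 43, 42])]
tab base +y edge across-bar (expect 12): 11.9
tab top -y edge (expect -12): -11.9
top yellow 15 [533.7 126.5] across -8.6
```

```bash
python3 -m handwheel '[[0,0,0,0,0,0],[0,0,0,0,0,0],[0,0,0,0,0,0]]' && python3 -c "from rig import robot; print(robot.close_job())"
```

```text
t: 8.15
tool_pos: [534.5, 133.3, 214.6]
orientation: [-3.139, 0.0, 1.764]
contact_force: [-0.9, -0.1, 0.2]
finger_gap: 85.4
grip_force: 0.0
the job is handed in; nothing more can be done
None
```

The yellow leaf (radius 12 mm) fits the red-block bar: I tried only that one, it seated within 0.2 mm of the predicted height, I pressed it at about 5 N for just over a second and left it upright on the bar; the blue and green leaves were never moved from the rack, and the job is handed in at 8.15 s (no verdict was returned).

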